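# Right the tipped reagent bottle, then hold the spring pusher at the mark

## Robot

A 6-joint arm with a two-finger parallel gripper is mounted at the origin on the work surface. World frame = base frame: x ahead of the robot, y to its left, z up, the work surface at z = 0. Lengths are in m, angles in degrees, forces in N, time in s.
With the tool pointing down it reaches from about 0.4 to 0.825 m from the base axis. Payload 7 kg.
Tool frame: the origin (TCP) lies at the very end of the fingers, on their centre line; the grasp point (between the pads) lies tcp_to_grasp behind it (tcp_to_grasp is the distance from the TCP to the grasp point, in m); x points along the fingers, y is the direction in which the jaws open and shut, and the axes are right-handed (so a half turn about x gives the same grasp; the last joint's range is limited). The gripper opens to 88 mm and grips with 3 to 60 N. Pads are 19 mm wide; open, the fingers measure 130 mm over their backs; the gripper's body (78 mm by 193 mm) begins 47 mm behind the grasp point.
Start: joints at [16.507, 20.546, 0.682, 0, -70.136, -16.507], TCP at [0.675, -0, 0.227] pointing down, gripper open.
Joint ranges: [-176.03, 176.03], [-82.01, 121.73], [-58.28, 71.71], [-173.87, 95.51], [-174.79, -0.11], [-173.66, 173.66]. Speed limits (degrees/s): [136.94, 136.94, 172.46, 180, 180, 180].

## Interface

Orientations are given as [roll, pitch, yaw] about the fixed x, y, z axes, in that order (R = Rz(yaw) Ry(pitch) Rx(roll)).
In Python, from plant import * gives the robot as it stands. The module is installed in compiled form; this text tells all that it offers.
- The arm moves only by the shell command python3 -m pendant 'ROWS'. ROWS is JSON, a list of rows, each an object with "claw": the finger opening in mm, from 0 to 87.6; "linear": the shift along the tool's x, y, z in mm, a list of three; "twist": the turn about the tool's x in rad. In form: [{"claw": claw, "linear": [tx, ty, tz], "twist": twist}, ...]. A call has exactly 10 rows; each row shifts and turns the commanded pose from where the row before left it, along the tool's axes as they then stand; what a row does not reach is not made up. A row lasts 1/12 s, in which the tool goes at most 41.7 mm and 7.16 degrees, less where a joint would pass 70% of its speed; a pose out of reach is approached as far as the arm can. A call with a gripper value outside its range is refused whole. The fingers move at their own pace and stop on an object; the grip force is fixed at half the most. Time passes only in rows, so rows that do not move let the fingers close, or fill a call up. It gives the time, the measured TCP pose, the force and the opening at its end, in the units of the state.
- get_obs(): the state, without advancing time (a new reading comes with each control period).
- snapshot(name): name is "scene" or "side" or "wrist"; returns (picture, depth): 400x640x3 uint8, red, green, blue; 400x640 float32, m along the optical axis (not along the pixel's ray), 0 where there is no reading.
- camera_params(name): a dict with "fx", "fy", "cx", "cy" (pixels), "k1" (the pictures are not rectified: a ray, as slopes to the right and down, at radius r is drawn at 1 + k1 r^2 times it, then the intrinsics apply), "rvec" (rotation vector, rad) and "tvec" (3), from world to camera coordinates, as OpenCV has them. Camera axes: x right, y down, z forward; pixel columns grow to the right and rows downward; lengths in m; the calibration is good to about 2 mm. A picture is of the moment at which its call begins: read the wrist's pose just before it. camera_params takes no time and is no camera call; for the wrist camera it gives the pose at the moment of the call.
- close_job(): hands the job in, once; it reports no verdict.
Trained networks look in the newest picture that a camera, given by its name, has taken for a name from the list of things; names that differ only in an ending like _2 or _b are one class to them, and where a whole thing is asked for, a point or a joint stands for the part that bears it (a point fixed in the world has none). Each returns a list of dicts, best first, with "confidence" (0 to 1); they miss things now and then, are a little off and sometimes report something else, mostly with a low value. They report only what shows in the picture. A call takes as long as a camera call. They do not tell look-alikes from the thing itself.
- boxes_of(camera, target): "xy" ([column, row] in pixels, amid what is visible of it).
The state is a dict: "clock": time; "joint_pos": joint angles; "qvel": joint speeds; "tau": joint torques, N m; "tool_pos": TCP position; "orientation": TCP orientation; "force": force on the tool from outside, world axes, zero at the start; "moment": the same for the moment, N m; "opening": finger opening in m.
Only numpy, scipy, OpenCV 4.12 (cv2) and the standard library are available. Lean on these libraries where they do the work, as an engineer would, in place of code of your own. Each camera call takes 0.05 s, during which the arm holds its last target. There are 200 camera calls.

## Task

The red-capped reagent bottle has tipped over in the feed lane: stand it upright on the lane floor, between the lips, in the gap between the two standing bottles and the pusher, and let go of it. Then pull the spring-loaded pusher back by its orange grip until its red pointer is over the green mark, and finish while still holding it there, so that the next bottle can be loaded. Leave the two standing bottles, the well plate, the tip box and the jar where they are.

Things in the scene. Friction and masses are not known exactly. Their poses are not given: they have to be found in the camera images.
- rack: fixed bottle lane. Origin on the bench, on the lane's centre line; y along the lane from front stop to pusher (the pull direction), z up. Grey base 10 mm thick (lane floor 10 mm above the bench), y -230 to 310, x -45 to 75 mm. Lips 6 mm high, inner faces at x = -32 and 32 mm. Front stop at y = -225 mm, 45 mm above the floor; bar at y = 306 mm, top 24 mm above the bench. White scale strip at x = 43 to 72
- tipped_mid (a point): centre of the tipped red-capped bottle, on its axis, 52.5 mm from its base. White plastic, 44 x 44 mm square body 85 mm tall, then a 32 mm round cap; 105 mm in all, about 0.16 kg. z axis from base to cap. Starts lying along the lane, cap towards the pusher, axis 22 mm above the lane floor; upright, this point is 52.5 mm above it. Stand it with this point at rack y -125 to 100 mm, clear of bottles and pusher
- blue_bottle_mid (a point): centre (52.5 mm above its base) of the blue-capped standing bottle, same shape and size, a bystander. It and the green-capped one stand in either order, one at about rack y = -185 mm, one at about -128 mm
- green_bottle_mid (a point): centre (52.5 mm above its base) of the green-capped standing bottle, same shape and size, a bystander
- pusher (a joint): travel of the pusher (m): 0 at rest, grows as it is pulled along rack +y, to 0.10 at its stop. A spring draws it back: about 5 N at rest, 0.6 N more per 10 mm; it returns if let go. Its white plate (56 mm wide, top 55 mm above the bench) is 47 to 55 mm from the grip's axis on the bottle side; behind it a spring drum, axis 33 mm from the grip's axis, top 43 mm above the bench
- pusher_grip (a point): point on the axis of the pusher's orange upright grip, 50 mm above the bench. Square post, 22 x 22 mm, from 23 to 70 mm above the bench, on a black carriage whose top is 23 mm above the bench, 56 mm wide, reaching 21 mm past the post's axis on the pull side. At rest at rack y = 175 mm. Axes as the rack's
- pointer (a point): tip of the pusher's thin red pointer over the scale strip, 20 mm above the bench, level with the grip's axis along the lane; moves with the pusher. Axes as the rack's
- mark (a point): centre of the top of the fixed green mark on the scale strip, 14 mm long along the lane, 26 mm across, 12 mm above the bench; 45 to 82 mm beyond the resting pointer along rack +y. The pointer is on it when level with it along the lane, to within half its length. Axes as the rack's
- microplate_mid (a point): centre of a well plate lying on the bench, 85 x 127 x 15 mm, a bystander
- tip_box_mid (a point): centre of a white and blue pipette-tip box on the bench, 85 x 125 x 55 mm, a bystander
- jar_mid (a point): centre of an amber jar with a brass lid, 66 mm diameter, 85 mm tall, a bystander
Things that resemble listed ones, but are neither listed nor needed, are in the scene too. What is shaped like the part that bears tipped_mid but pink or purple is not meant.

How it is judged (in metres and radians):
On the way, in this order (a step that is already met when the one before it is completed fails the run):
1. the tipped bottle stands upright on the lane floor between the standing bottles and the pusher, released (angle between tipped_mid's own z axis and vertical below 0.08 rad and x of tipped_mid in the frame of rack between -0.013 and 0.013 m and y of tipped_mid in the frame of rack between -0.125 and 0.1 m and z of tipped_mid in the frame of rack between 0.058 and 0.067 m and contact force between the fingers and tipped below 0.1 N and linear speed of tipped below 0.03 m/s), for 0.4 s.
2. the robot holds the pusher with its pointer on the green mark (y of pointer in the frame of mark between -0.007 and 0.007 m and contact force between the fingers and pusher above 2 N), for 0.3 s.
At the end, for the whole second after the job is handed in: Fingers hold the pusher (over 2 N), still, pointer within 7 mm of the mark's centre, no bottle touching it; the red-capped bottle stands free, upright within 0.08 rad, on the lane floor within 13 mm of the centre line, rack y -125 to 100 mm; the other two bottles stand (all of step 2 and angle between tipped_mid's own z axis and vertical below 0.08 rad and x of tipped_mid in the frame of rack between -0.013 and 0.013 m and y of tipped_mid in the frame of rack between -0.125 and 0.1 m and z of tipped_mid in the frame of rack between 0.058 and 0.067 m and angle between each of blue_bottle_mid, green_bottle_mid's own z axis and vertical below 0.1 rad and contact force between each of tipped, blue_bottle, green_bottle and pusher below 0.3 N and velocity of joint pusher between -0.01 and 0.01 m/s and linear speed of tipped below 0.02 m/s and contact force between the fingers and tipped below 0.1 N); the arm keeps its last pose, push and grip.
It fails at once if the blue-capped bottle is knocked over or shifted by more than 20 mm (distance of blue_bottle_mid from where it was at the start of the episode above 0.02 m or angle between blue_bottle_mid's own z axis and vertical above 0.35 rad).
It fails at once if the green-capped bottle is knocked over or shifted by more than 20 mm (distance of green_bottle_mid from where it was at the start of the episode above 0.02 m or angle between green_bottle_mid's own z axis and vertical above 0.35 rad).
It fails at once if the well plate is knocked over or shifted by more than 20 mm (distance of microplate_mid from where it was at the start of the episode above 0.02 m or angle between microplate_mid's own z axis and vertical above 0.35 rad).
It fails at once if the tip box is knocked over or shifted by more than 20 mm (distance of tip_box_mid from where it was at the start of the episode above 0.02 m or angle between tip_box_mid's own z axis and vertical above 0.35 rad).
It fails at once if the jar is knocked over or shifted by more than 20 mm (distance of jar_mid from where it was at the start of the episode above 0.02 m or angle between jar_mid's own z axis and vertical above 0.35 rad).
It also fails if it takes over 51 s, if anything falls off the work surface, if the arm or the gripper's body presses on something with over 40 N, if the wrist force passes 120 N, or if a joint passes its speed limit or range.

## Working session

There is one attempt and no reset: what is moved stays moved. The work goes in short steps, Python scripts to look and compute and a shell command to move; the robot and the scene stay as the last step left them, time stands still between calls to the robot, and variables do not carry over. Pictures are saved under pics/ and viewed, about 8 in all and at most 12, crops included, and the job is handed in when it is done.

```bash
mkdir -p pics
cat > h.py <<'E'
from plant import *
import numpy as np, cv2
def ray(cam,u,v,P=None):
    c=P or camera_params(cam); x=(u-c['cx'])/c['fx']; y=(v-c['cy'])/c['fy']
    a,b=x,y
    for _ in range(10):
        s=1+c['k1']*(a*a+b*b); a,b=x/s,y/s
    return np.array([a,b,1.])
def world(cam,u,v,d=None,z=None,P=None):
    c=P or camera_params(cam); R=cv2.Rodrigues(np.array(c['rvec'],float))[0]; t=np.array(c['tvec'],float).ravel()
    r=ray(cam,u,v,c); o=-R.T@t; w=R.T@r
    k=d if d is not None else (z-o[2])/w[2]
    return o+k*w
E
python3 - <<'E'
from h import *
print(get_obs())
for n in("scene","side"):
    p,d=snapshot(n); cv2.imwrite(f"pics/{n}1.png",p[:,:,::-1]); np.savez(f"pics/{n}1.npz",p=p,d=d)
    for t in("tipped_mid","blue_bottle_mid","pusher_grip","pointer","mark","rack"):
        for b in boxes_of(n,t)[:3]:
            u,v=b["xy"]; dd=d[int(v),int(u)]
            print(n,t,np.round(b["xy"]),round(b["confidence"],2),np.round(world(n,u,v,d=dd),3))
E
```

```text
{'clock': 0.0, 'joint_pos': array([ 1.65065827e+01,  2.05903797e+01,  6.33298440e-01, -1.94848510e-02,
       -7.01354856e+01, -1.65044582e+01]), 'qvel': array([-0.15725881,  0.07063615, -0.0519012 , -0.07667394, -0.02281598,
        0.00596535]), 'tau': array([-8.00930356e-04, -5.82726967e+01,  2.93058443e+01,  6.99745238e+00,
        6.93249181e-03, -2.06530804e-04]), 'tool_pos': array([ 6.74509021e-01, -3.53184384e-05,  2.25632985e-01]), 'orientation': array([  95.31290789,   89.90563761, -174.6916033 ]), 'force': array([-0.25057527, -0.13183897, -1.35785153]), 'moment': array([ 0.0034334 , -0.05337139,  0.03275281]), 'opening': 0.08785585233956662}
scene tipped_mid [332. 244.] 0.93 [ 0.623 -0.027  0.045]
scene tipped_mid [310. 178.] 0.78 [0.449 0.006 0.053]
scene tipped_mid [196. 176.] 0.67 [ 0.31  -0.233  0.044]
scene blue_bottle_mid [248. 200.] 0.63 [ 0.457 -0.152  0.088]
scene pusher_grip [285. 318.] 0.36 [ 0.737 -0.197  0.087]
scene rack [293. 200.] 0.65 [ 0.464 -0.047  0.013]
side tipped_mid [429. 182.] 0.85 [ 0.306 -0.198  0.042]
side tipped_mid [360. 226.] 0.78 [0.434 0.046 0.054]
side tipped_mid [273. 154.] 0.74 [ 0.712 -0.168  0.061]
side blue_bottle_mid [377. 162.] 0.6 [ 0.435 -0.133  0.108]
side pusher_grip [343. 283.] 0.73 [0.429 0.223 0.062]
side pointer [339. 284.] 0.7 [0.436 0.221 0.057]
side rack [336. 290.] 0.97 [0.441 0.223 0.042]
side rack [359. 226.] 0.62 [0.436 0.049 0.054]
```

View pics/scene1.png

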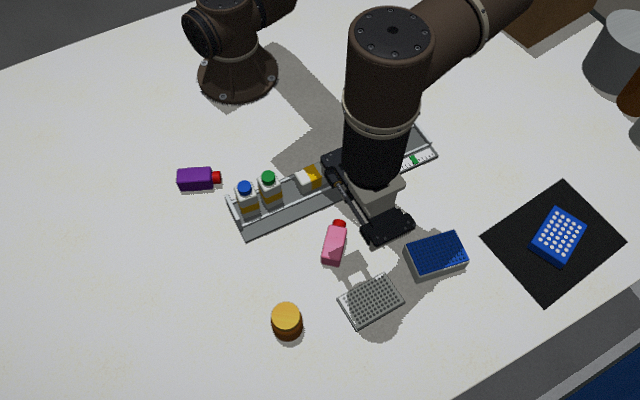

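View pics/side1.png

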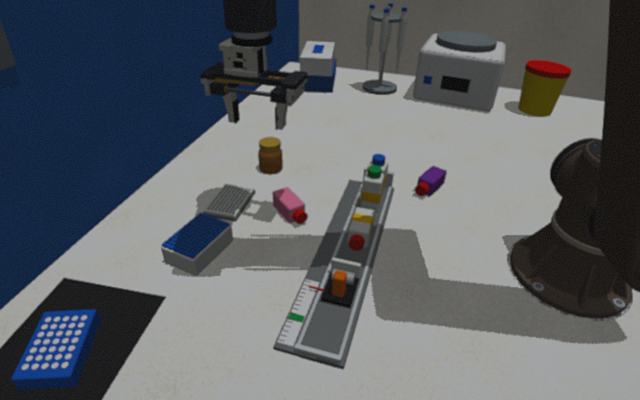

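Run:
```python
from h import *
import plant; print([n for n in dir(plant) if not n.startswith('__')], getattr(plant,'tcp_to_grasp',None))
for n in("side","scene"):
    z=np.load(f"pics/{n}1.npz"); p,d=z['p'],z['d']; P=camera_params(n)
    hsv=cv2.cvtColor(p,cv2.COLOR_RGB2HSV)
    H,S,V=[hsv[:,:,i].astype(int) for i in range(3)]
    rois={'side':dict(orange=(5,18,260,305,325,350),green=(45,80,305,325,280,310),gcap=(45,85,160,180,360,390),bcap=(100,125,150,170,365,390),red=(-1,5,228,255,340,370),redptr=(-1,5,280,296,300,330)),
          'scene':dict(green=(45,80,150,170,405,425),gcap=(45,85,165,190,255,280),bcap=(100,125,175,200,235,260))}[n]
    for k,(a,b,r0,r1,c0,c1) in rois.items():
        m=np.zeros(d.shape,bool); m[r0:r1,c0:c1]=1
        m&=((H>=a)&(H<=b)|((a<0)&(H>172)))&(S>110)&(V>50)&(d>0)
        v,u=np.nonzero(m)
        if len(v)<3: print(n,k,len(v)); continue
        W=np.array([world(n,x,y,d=d[y,x],P=P) for x,y in zip(u,v)])
        print(n,k,len(v),[round(u.mean(),1),round(v.mean(),1)],'med',np.round(np.median(W,0),3),'min',np.round(np.percentile(W,5,axis=0),3),'max',np.round(np.percentile(W,95,axis=0),3))
p=np.load("pics/side1.npz")['p'][140:370,260:420]
cv2.imwrite("pics/sidecrop.png",cv2.resize(p,None,fx=2.6,fy=2.6,interpolation=cv2.INTER_CUBIC)[:,:,::-1])
```

```text
['PlanningError', 'boxes_of', 'camera_params', 'close_job', 'get_obs', 'snapshot', 'tcp_to_grasp'] 0.0188
side orange 322 [np.float64(338.8), np.float64(283.3)] med [0.437 0.221 0.056] min [0.428 0.205 0.027] max [0.447 0.223 0.071]
side green 76 [np.float64(295.7), np.float64(316.9)] med [0.497 0.279 0.012] min [0.486 0.274 0.01 ] max [0.508 0.285 0.014]
side gcap 93 [np.float64(374.7), np.float64(169.4)] med [ 0.434 -0.086  0.116] min [ 0.423 -0.104  0.105] max [ 0.446 -0.076  0.117]
side bcap 111 [np.float64(378.2), np.float64(159.4)] med [ 0.434 -0.139  0.114] min [ 0.423 -0.16   0.103] max [ 0.446 -0.133  0.116]
side red 204 [np.float64(356.1), np.float64(242.1)] med [0.434 0.083 0.039] min [0.422 0.07  0.021] max [0.446 0.085 0.049]
side redptr 19 [np.float64(318.4), np.float64(288.4)] med [0.474 0.212 0.022] min [0.465 0.21  0.02 ] max [0.488 0.213 0.024]
scene green 42 [np.float64(413.4), np.float64(159.2)] med [0.497 0.278 0.011] min [0.484 0.272 0.008] max [0.507 0.283 0.015]
scene gcap 125 [np.float64(267.7), np.float64(175.9)] med [ 0.436 -0.092  0.115] min [ 0.422 -0.104  0.111] max [ 0.448 -0.08   0.118]
scene bcap 170 [np.float64(244.0), np.float64(187.6)] med [ 0.439 -0.151  0.114] min [ 0.423 -0.164  0.102] max [ 0.45  -0.138  0.117]
```

View pics/sidecrop.png

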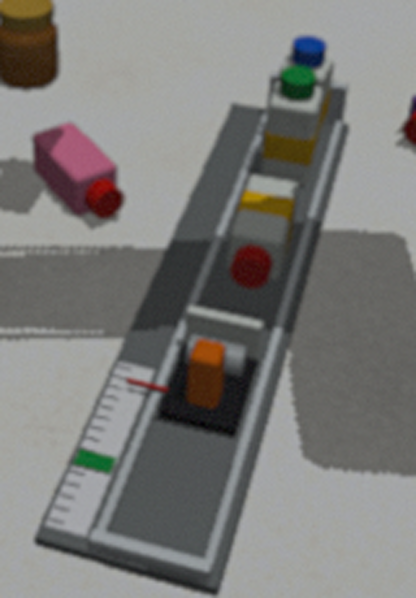

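```bash
python3 -m pendant '[{"claw":87,"linear":[0,30,11],"twist":0},{"claw":87,"linear":[0,30,11],"twist":0},{"claw":87,"linear":[0,30,11],"twist":0},{"claw":87,"linear":[0,30,11],"twist":0},{"claw":87,"linear":[0,30,11],"twist":0},{"claw":87,"linear":[0,30,11],"twist":0},{"claw":87,"linear":[0,30,11],"twist":0},{"claw":87,"linear":[0,28,9],"twist":0},{"claw":87,"linear":[0,0,0],"twist":0},{"claw":87,"linear":[0,0,0],"twist":0}]'
python3 - <<'E'
from h import *
o=get_obs(); P=camera_params("wrist"); p,d=snapshot("wrist"); cv2.imwrite("pics/w1.png",p[:,:,::-1]); np.savez("pics/w1.npz",p=p,d=d)
print(o['tool_pos'],o['orientation'],o['joint_pos'])
hsv=cv2.cvtColor(p,cv2.COLOR_RGB2HSV);H,S,V=[hsv[:,:,i].astype(int) for i in range(3)]
for k,m in dict(red=((H<5)|(H>172)),orange=(H>8)&(H<17),green=(H>45)&(H<85)).items():
    m=m&(S>120)&(V>50)&(d>0)
    n,l,s,c=cv2.connectedComponentsWithStats(m.astype(np.uint8))
    for i in range(1,n):
        if s[i,4]<60: continue
        v,u=np.nonzero(l==i); W=np.array([world("wrist",x,y,d=d[y,x],P=P) for x,y in zip(u,v)])
        print(k,s[i,4],c[i].round(),np.round(np.percentile(W,3,axis=0),3),np.round(np.percentile(W,97,axis=0),3))
E
```

```text
clock: 1.53
tool_pos: [0.4362, 0.0865, 0.2275]
orientation: [-54.6, 89.9, 35.5]
force: [0.7, 0.4, -0.3]
opening: 0.0866
[0.43622508 0.08648375 0.22747965] [-54.62109444  89.86615732  35.51373314] [ 3.67657839e+01 -1.95038025e+00 -2.67617733e+01  3.22544619e-03
 -6.50547963e+01 -3.66323132e+01]
red 493 [208. 119.] [0.563 0.    0.02 ] [0.588 0.028 0.04 ]
red 341 [323. 170.] [0.42  0.067 0.036] [0.449 0.083 0.05 ]
orange 109 [320. 282.] [0.428 0.211 0.069] [0.448 0.221 0.073]
green 254 [325.   4.] [ 0.423 -0.082  0.107] [ 0.445 -0.076  0.117]
green 112 [282. 297.] [0.484 0.273 0.012] [0.507 0.284 0.015]
```

View pics/w1.png

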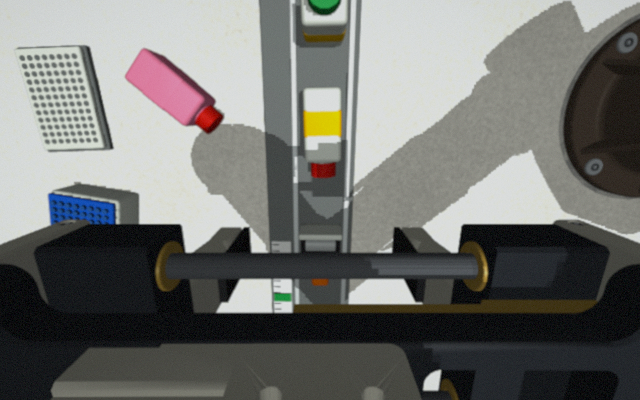

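```bash
python3 -m pendant '[{"claw":60,"linear":[35,0,0],"twist":0},{"claw":60,"linear":[35,0,0],"twist":0},{"claw":60,"linear":[35,0,0],"twist":0},{"claw":60,"linear":[35,0,0],"twist":0},{"claw":60,"linear":[30,0,0],"twist":0},{"claw":60,"linear":[20,0,0],"twist":0},{"claw":60,"linear":[12,0,0],"twist":0},{"claw":60,"linear":[4,0,0],"twist":0},{"claw":60,"linear":[0,0,0],"twist":0},{"claw":45,"linear":[0,0,0],"twist":0}]'
```

```text
clock: 2.42
tool_pos: [0.4377, 0.086, 0.0207]
orientation: [171.9, 90.0, -98.1]
force: [-0.5, -0.0, 0.3]
opening: 0.0571
```

```bash
python3 -m pendant '[{"claw":20,"linear":[0,0,0],"twist":0},{"claw":20,"linear":[0,0,0],"twist":0},{"claw":20,"linear":[0,0,0],"twist":0},{"claw":20,"linear":[0,0,0],"twist":0},{"claw":20,"linear":[-6,0,0],"twist":0},{"claw":20,"linear":[-8,0,0],"twist":0},{"claw":20,"linear":[-10,0,-2],"twist":0},{"claw":20,"linear":[-10,0,-3],"twist":0},{"claw":20,"linear":[-8,0,-3],"twist":0},{"claw":20,"linear":[0,0,0],"twist":0}]'
python3 - <<'E'
from h import *
p,d=snapshot("side"); cv2.imwrite("pics/s2.png",cv2.resize(p[120:320,240:500],None,fx=2.4,fy=2.4)[:,:,::-1])
E
```

```text
clock: 3.25
tool_pos: [0.4379, 0.0783, 0.0646]
orientation: [-58.5, 89.8, 31.5]
force: [-0.0, 0.3, -1.6]
opening: 0.0303
```

View pics/s2.png

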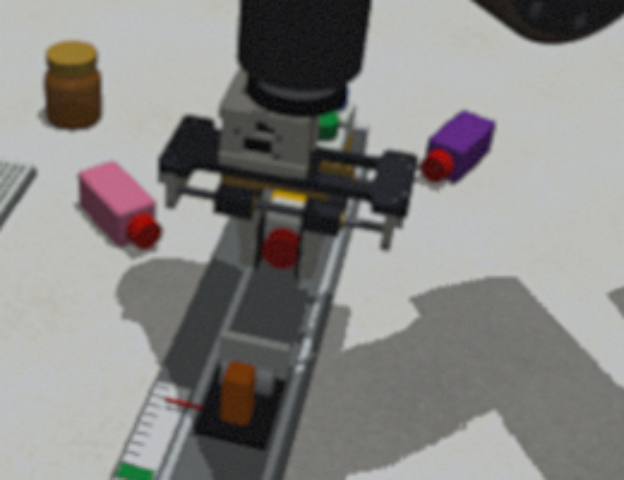

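```bash
cat > tilt.py <<'E'
from h import *
import sys
o=get_obs(); P=camera_params("wrist"); p,d=snapshot("wrist"); cv2.imwrite("pics/%s.png"%sys.argv[1],p[:,:,::-1])
print(o['clock'],o['tool_pos'],o['force'],o['opening'])
v,u=np.mgrid[0:400:3,0:640:3]; v=v.ravel();u=u.ravel(); k=d[v,u]>0; v=v[k];u=u[k]
W=np.array([world("wrist",x,y,d=d[y,x],P=P) for x,y in zip(u,v)])
x,y,z=o['tool_pos']
m=(abs(W[:,0]-0.437)<0.012)&(W[:,2]>0.018)&(W[:,1]>-0.066)&(W[:,1]<y+.03)
W=W[m]
for a in np.arange(-0.07,y+.03,0.006):
    s=W[(W[:,1]>=a)&(W[:,1]<a+.006)]
    if len(s): print(round(a+.003,3),len(s),np.round([s[:,2].min(),np.median(s[:,2]),s[:,2].max()],3))
E
python3 tilt.py w2
```

```text
3.3 [0.43755788 0.07824306 0.06367838] [-0.59861411  0.15415908 -2.33699719] 0.03072149580287349
-0.031 21 [0.087 0.089 0.09 ]
-0.025 93 [0.089 0.091 0.093]
-0.019 95 [0.09  0.092 0.093]
-0.013 91 [0.09  0.092 0.094]
-0.007 90 [0.091 0.092 0.094]
-0.001 90 [0.092 0.093 0.095]
0.005 90 [0.092 0.094 0.096]
0.011 72 [0.092 0.094 0.096]
0.017 88 [0.093 0.094 0.096]
0.023 68 [0.093 0.094 0.096]
0.029 67 [0.093 0.095 0.097]
0.035 83 [0.093 0.095 0.098]
0.041 69 [0.094 0.096 0.097]
0.047 219 [0.094 0.146 0.15 ]
0.053 1117 [0.087 0.175 0.185]
0.059 70 [0.084 0.089 0.159]
0.065 54 [0.085 0.09  0.092]
0.071 52 [0.085 0.09  0.092]
0.077 1 [0.088 0.088 0.088]
```

```bash
python3 -m pendant '[{"claw":20,"linear":[-40,0,0],"twist":0},{"claw":20,"linear":[-40,0,0],"twist":0},{"claw":20,"linear":[0,0,0],"twist":0},{"claw":20,"linear":[-40,0,0],"twist":0},{"claw":20,"linear":[0,0,0],"twist":0},{"claw":20,"linear":[40,0,0],"twist":0},{"claw":20,"linear":[-40,0,0],"twist":0},{"claw":20,"linear":[40,0,0],"twist":0},{"claw":20,"linear":[-40,0,0],"twist":0},{"claw":20,"linear":[0,0,0],"twist":0}]'; python3 tilt.py w3
```

```text
clock: 4.18
tool_pos: [0.4368, 0.0771, 0.1825]
orientation: [145.3, 89.7, -124.6]
force: [2.6, 1.9, 1.9]
opening: 0.0309
4.1833 [0.43680589 0.07714365 0.18246668] [2.62762222 1.94630983 1.85936179] 0.03090568054610141
0.005 22 [0.121 0.124 0.127]
0.011 33 [0.128 0.133 0.139]
0.017 34 [0.14  0.144 0.148]
0.023 35 [0.15  0.154 0.158]
0.029 52 [0.16  0.164 0.169]
0.035 65 [0.17  0.176 0.183]
0.041 56 [0.183 0.186 0.189]
0.047 216 [0.185 0.266 0.269]
0.053 1154 [0.184 0.294 0.303]
0.059 67 [0.191 0.202 0.204]
0.065 35 [0.199 0.201 0.202]
0.071 39 [0.195 0.197 0.199]
0.077 28 [0.192 0.194 0.196]
0.083 12 [0.191 0.192 0.193]
```

```bash
python3 -m pendant '[{"claw":20,"linear":[40,0,0],"twist":0},{"claw":20,"linear":[-40,0,0],"twist":0},{"claw":20,"linear":[40,0,0],"twist":0},{"claw":20,"linear":[-40,0,0],"twist":0},{"claw":20,"linear":[40,0,0],"twist":0},{"claw":20,"linear":[-40,0,0],"twist":0},{"claw":20,"linear":[40,0,0],"twist":0},{"claw":20,"linear":[-40,0,0],"twist":0},{"claw":20,"linear":[0,0,0],"twist":0},{"claw":20,"linear":[0,0,0],"twist":0}]'; python3 tilt.py w4
```

```text
clock: 5.07
tool_pos: [0.4375, 0.0783, 0.1827]
orientation: [-85.1, 90.0, 5.0]
force: [0.2, 0.0, -0.8]
opening: 0.0304
5.0667 [0.43750237 0.07831201 0.18272669] [ 0.15375073  0.02927398 -0.77523026] 0.030366126425917038
0.011 9 [0.115 0.116 0.117]
0.017 32 [0.12  0.126 0.131]
0.023 33 [0.134 0.14  0.145]
0.029 47 [0.147 0.154 0.159]
0.035 50 [0.161 0.168 0.173]
0.041 66 [0.174 0.181 0.185]
0.047 185 [0.184 0.266 0.269]
0.053 1161 [0.182 0.294 0.304]
0.059 81 [0.186 0.201 0.303]
0.065 45 [0.199 0.2   0.202]
0.071 30 [0.196 0.198 0.199]
0.077 39 [0.193 0.195 0.197]
0.083 13 [0.193 0.193 0.194]
```

```bash
python3 -m pendant '[{"claw":20,"linear":[20,0,0],"twist":0},{"claw":20,"linear":[20,0,0],"twist":0},{"claw":20,"linear":[15,0,0],"twist":0},{"claw":20,"linear":[10,0,0],"twist":0},{"claw":20,"linear":[6,0,0],"twist":0},{"claw":20,"linear":[4,0,0],"twist":0},{"claw":20,"linear":[3,0,0],"twist":0},{"claw":20,"linear":[3,0,0],"twist":0},{"claw":20,"linear":[1,0,0],"twist":0},{"claw":20,"linear":[0,0,0],"twist":0}]'; python3 tilt.py w5
```

```text
clock: 5.95
tool_pos: [0.438, 0.0787, 0.1017]
orientation: [-60.1, 89.9, 29.9]
force: [-2.5, 1.9, 5.8]
opening: 0.0307
5.95 [0.43798568 0.07873631 0.10167938] [-2.51116928  1.90089164  5.76976846] 0.03067127785179601
0.017 30 [0.035 0.041 0.047]
0.023 45 [0.049 0.059 0.065]
0.029 47 [0.067 0.072 0.079]
0.035 50 [0.077 0.087 0.092]
0.041 61 [0.093 0.1   0.105]
0.047 182 [0.102 0.185 0.187]
0.053 1135 [0.101 0.213 0.223]
0.059 118 [0.106 0.122 0.198]
0.065 40 [0.118 0.119 0.121]
0.071 30 [0.115 0.117 0.118]
0.077 42 [0.112 0.115 0.116]
0.083 13 [0.111 0.112 0.114]
```

```bash
python3 -m pendant '[{"claw":20,"linear":[0,0,-5],"twist":0},{"claw":20,"linear":[0,0,-5],"twist":0},{"claw":20,"linear":[0,0,-5],"twist":0},{"claw":20,"linear":[0,0,-5],"twist":0},{"claw":20,"linear":[0,0,-5],"twist":0},{"claw":20,"linear":[0,0,-5],"twist":0},{"claw":20,"linear":[0,0,-5],"twist":0},{"claw":20,"linear":[0,0,-4],"twist":0},{"claw":20,"linear":[0,0,0],"twist":0},{"claw":20,"linear":[0,0,0],"twist":0}]'; python3 tilt.py w6
```

```text
clock: 6.83
tool_pos: [0.4377, 0.039, 0.1012]
orientation: [-80.3, 89.9, 9.7]
force: [-0.7, 0.2, 6.3]
opening: 0.0296
6.8333 [0.4376704  0.03900729 0.10121458] [-0.69550656  0.20642704  6.3368509 ] 0.02956176147058134
0.005 146 [0.019 0.09  0.186]
0.011 1014 [0.094 0.212 0.222]
0.017 306 [0.096 0.198 0.222]
0.023 44 [0.115 0.117 0.119]
0.029 44 [0.115 0.117 0.118]
0.035 50 [0.115 0.117 0.118]
0.041 16 [0.115 0.116 0.117]
```

```bash
python3 -m pendant '[{"claw":34,"linear":[0,0,0],"twist":0},{"claw":50,"linear":[0,0,0],"twist":0},{"claw":60,"linear":[0,0,0],"twist":0},{"claw":70,"linear":[0,0,0],"twist":0},{"claw":80,"linear":[0,0,0],"twist":0},{"claw":80,"linear":[-15,0,0],"twist":0},{"claw":80,"linear":[-25,0,0],"twist":0},{"claw":80,"linear":[-30,0,0],"twist":0},{"claw":80,"linear":[-10,0,0],"twist":0},{"claw":80,"linear":[0,0,0],"twist":0}]'
python3 - <<'E'
from h import *
p,d=snapshot("side"); cv2.imwrite("pics/s3.png",cv2.resize(p[100:350,240:500],None,fx=2.3,fy=2.3)[:,:,::-1])
E
python3 tilt.py w7
```

```text
clock: 7.72
tool_pos: [0.4386, 0.0397, 0.1833]
orientation: [-66.7, 89.7, 23.3]
force: [0.0, 0.0, 0.5]
opening: 0.0793
7.7667 [0.43756892 0.03936951 0.1815975 ] [-0.34348035  0.62093177 -0.78060056] 0.07956615527537109
0.005 72 [0.045 0.263 0.267]
0.011 876 [0.095 0.293 0.302]
0.017 383 [0.096 0.288 0.302]
0.023 30 [0.115 0.116 0.117]
0.029 20 [0.115 0.116 0.118]
0.035 19 [0.115 0.116 0.117]
0.041 12 [0.116 0.116 0.117]
0.047 1 [0.096 0.096 0.096]
```

View pics/s3.png

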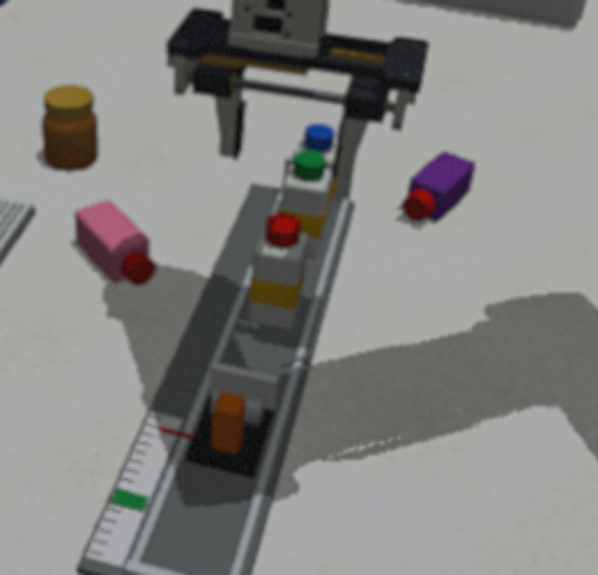

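```bash
python3 -m pendant '[{"claw":80,"linear":[0,0,25],"twist":0},{"claw":80,"linear":[0,0,30],"twist":0},{"claw":80,"linear":[0,0,30],"twist":0},{"claw":80,"linear":[0,0,30],"twist":0},{"claw":70,"linear":[0,0,30],"twist":0},{"claw":70,"linear":[0,0,20],"twist":0},{"claw":70,"linear":[0,0,8],"twist":0},{"claw":60,"linear":[20,0,0],"twist":0},{"claw":60,"linear":[10,0,0],"twist":0},{"claw":60,"linear":[0,0,0],"twist":0}]'
python3 - <<'E'
from h import *
o=get_obs(); P=camera_params("wrist"); p,d=snapshot("wrist"); cv2.imwrite("pics/w8.png",p[:,:,::-1])
print(o['tool_pos'])
hsv=cv2.cvtColor(p,cv2.COLOR_RGB2HSV);H,S,V=[hsv[:,:,i].astype(int) for i in range(3)]
for k,m in dict(red=((H<5)|(H>172)),orange=(H>6)&(H<17),green=(H>45)&(H<85)).items():
    m=m&(S>120)&(V>50)&(d>0)
    n,l,s,c=cv2.connectedComponentsWithStats(m.astype(np.uint8))
    for i in range(1,n):
        if s[i,4]<40: continue
        v,u=np.nonzero(l==i); W=np.array([world("wrist",x,y,d=d[y,x],P=P) for x,y in zip(u,v)])
        print(k,s[i,4],c[i].round(),np.round(np.percentile(W,3,axis=0),3),np.round(np.percentile(W,97,axis=0),3))
E
```

```text
clock: 8.65
tool_pos: [0.4351, 0.2101, 0.1473]
orientation: [130.9, 89.6, -139.2]
force: [-0.1, -0.8, 0.3]
opening: 0.0605
[0.43507425 0.2100895  0.14730419]
red 71 [280. 192.] [0.465 0.209 0.011] [0.493 0.212 0.025]
orange 795 [317. 200.] [0.427 0.2   0.024] [0.449 0.22  0.072]
green 65 [275. 248.] [0.465 0.215 0.013] [0.49  0.285 0.149]
```

```bash
python3 -m pendant '[{"claw":60,"linear":[30,-2,1],"twist":0},{"claw":60,"linear":[30,0,0],"twist":0},{"claw":60,"linear":[30,0,0],"twist":0},{"claw":60,"linear":[15,0,0],"twist":0},{"claw":50,"linear":[7,0,0],"twist":0},{"claw":30,"linear":[0,0,0],"twist":0},{"claw":10,"linear":[0,0,0],"twist":0},{"claw":10,"linear":[0,0,0],"twist":0},{"claw":10,"linear":[0,0,0],"twist":0},{"claw":10,"linear":[0,0,0],"twist":0}]'
```

```text
clock: 9.53
tool_pos: [0.4395, 0.2135, 0.0397]
orientation: [-43.2, 89.9, 46.8]
force: [-0.0, 0.6, -0.1]
opening: 0.0256
```

```bash
python3 -m pendant '[{"claw":10,"linear":[0,0,0],"twist":0},{"claw":10,"linear":[0,0,0],"twist":0},{"claw":10,"linear":[0,0,6],"twist":0},{"claw":10,"linear":[0,0,10],"twist":0},{"claw":10,"linear":[0,0,11],"twist":0},{"claw":10,"linear":[0,0,12],"twist":0},{"claw":10,"linear":[0,0,12],"twist":0},{"claw":10,"linear":[0,0,10],"twist":0},{"claw":10,"linear":[0,0,6],"twist":0},{"claw":10,"linear":[0,0,0],"twist":0}]'
python3 - <<'E'
from h import *
o=get_obs();print(o['tool_pos'],o['force'],o['opening'])
p,d=snapshot("side"); cv2.imwrite("pics/s4.png",cv2.resize(p[150:380,240:440],None,fx=2.5,fy=2.5,interpolation=cv2.INTER_CUBIC)[:,:,::-1])
P=camera_params("side")
hsv=cv2.cvtColor(p,cv2.COLOR_RGB2HSV);H,S,V=[hsv[:,:,i].astype(int) for i in range(3)]
for k,m in dict(red=((H<5)|(H>172)),orange=(H>5)&(H<18),green=(H>45)&(H<85)).items():
    m=m&(S>110)&(V>50)&(d>0); m[:,:270]=0; m[:150]=0; m[:,400:]=0
    n,l,s,c=cv2.connectedComponentsWithStats(m.astype(np.uint8))
    for i in range(1,n):
        if s[i,4]<8: continue
        v,u=np.nonzero(l==i); W=np.array([world("side",x,y,d=d[y,x],P=P) for x,y in zip(u,v)])
        print(k,s[i,4],c[i].round(),np.round(np.median(W,0),3),np.round(np.percentile(W,3,axis=0),3),np.round(np.percentile(W,97,axis=0),3))
E
```

```text
clock: 10.37
tool_pos: [0.4386, 0.2791, 0.0394]
orientation: [162.8, 89.9, -107.2]
force: [0.3, -8.5, 9.9]
opening: 0.0216
[0.43864721 0.27912995 0.03940553] [ 0.28294339 -8.54566363  9.89424122] 0.021627566943457372
red 125 [297. 215.] [0.58  0.025 0.032] [0.481 0.011 0.014] [0.594 0.297 0.257]
red 25 [306. 315.] [0.477 0.277 0.022] [0.466 0.275 0.02 ] [0.494 0.279 0.023]
orange 233 [275. 161.] [ 0.709 -0.171  0.039] [ 0.699 -0.185  0.009] [ 0.721 -0.162  0.066]
orange 343 [328. 312.] [0.439 0.287 0.057] [0.425 0.273 0.024] [0.449 0.316 0.115]
green 90 [376. 171.] [ 0.429 -0.081  0.115] [ 0.38  -0.101  0.102] [0.436 0.364 0.384]
green 76 [296. 317.] [0.497 0.279 0.012] [0.486 0.273 0.01 ] [0.508 0.284 0.014]
```

View pics/s4.png

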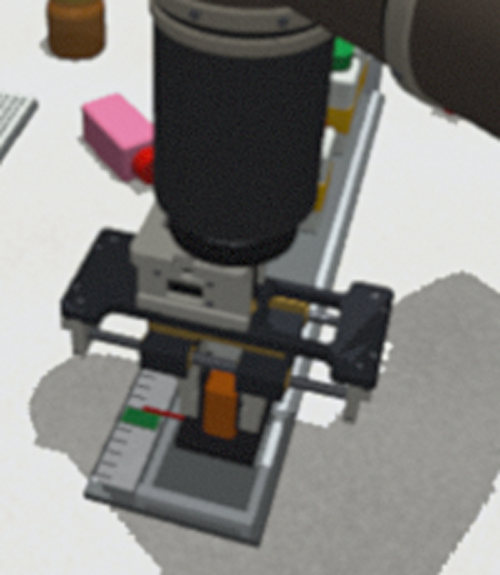

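```bash
python3 -m pendant '[{"claw":10,"linear":[0,0,1],"twist":0},{"claw":10,"linear":[0,0,0],"twist":0},{"claw":10,"linear":[0,0,0],"twist":0},{"claw":10,"linear":[0,0,0],"twist":0},{"claw":10,"linear":[0,0,0],"twist":0},{"claw":10,"linear":[0,0,0],"twist":0},{"claw":10,"linear":[0,0,0],"twist":0},{"claw":10,"linear":[0,0,0],"twist":0},{"claw":10,"linear":[0,0,0],"twist":0},{"claw":10,"linear":[0,0,0],"twist":0}]'
python3 - <<'E'
from h import *
for n in("side","scene","wrist"):
    P=camera_params(n);p,d=snapshot(n)
    if n=="scene": cv2.imwrite("pics/sc9.png",cv2.resize(p[100:300,170:470],None,fx=2.5,fy=2.5)[:,:,::-1])
    hsv=cv2.cvtColor(p,cv2.COLOR_RGB2HSV);H,S,V=[hsv[:,:,i].astype(int) for i in range(3)]
    for k,m in dict(red=((H<5)|(H>172)),green=(H>45)&(H<85)).items():
        m=m&(S>110)&(V>50)&(d>0)
        c,l,s,_=cv2.connectedComponentsWithStats(m.astype(np.uint8))
        for i in range(1,c):
            if s[i,4]<12: continue
            v,u=np.nonzero(l==i); W=np.median([world(n,x,y,d=d[y,x],P=P) for x,y in zip(u,v)],axis=0)
            if .41<W[0]<.52: print(n,k,s[i,4],np.round(W,4))
E
```

```text
clock: 11.25
tool_pos: [0.4386, 0.279, 0.0394]
orientation: [161.8, 89.9, -108.2]
force: [-0.5, -9.1, 9.7]
opening: 0.022
side red 29 [0.4787 0.2768 0.0215]
side green 91 [ 0.4284 -0.0807  0.115 ]
side green 75 [0.4971 0.2785 0.012 ]
scene red 17 [0.4781 0.2754 0.021 ]
scene red 153 [0.4418 0.0248 0.1141]
scene green 33 [0.4985 0.2768 0.012 ]
scene green 126 [ 0.4365 -0.0922  0.1146]
wrist red 18 [0.4666 0.2753 0.0231]
wrist green 266 [0.4968 0.2746 0.0136]
```

View pics/sc9.png

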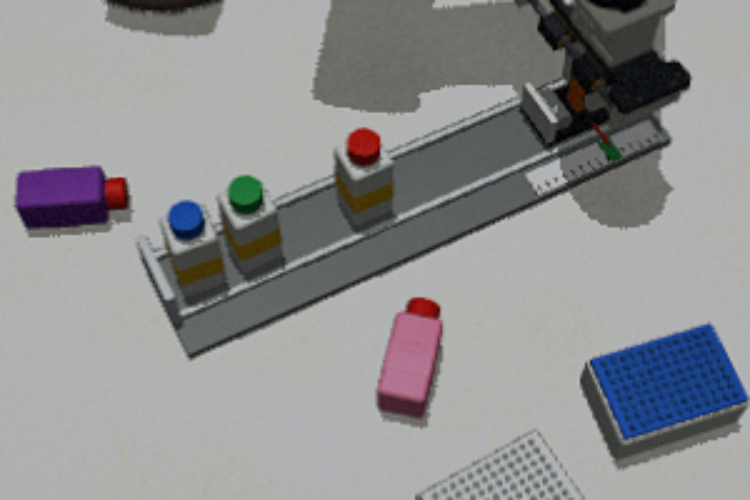

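```bash
python3 -c "
from plant import *
print(close_job()); print(get_obs()['tool_pos'],get_obs()['force'])"
```

```text
the job is handed in; nothing more can be done
None
the job is handed in; nothing more can be done
```

I finished both parts and handed the job in at about 11.4 s. The system gave no verdict.

**Bottle:** I gripped the red cap and lifted. The bottle hung only about 4° off horizontal, so I shook it to about 67°. I then set its lower edge on the lane floor, dragged the hand back until it stood upright, and let go. In the last scene picture it stands at rack y of about -10 mm, clear of the green-capped bottle and the pusher. The last depth readings on its cap, taken just after I let go, were flat.

**Pusher:** I gripped the orange grip and pulled it about 66 mm, and I was still holding it when I handed in. The last pictures show the pointer within about 2 mm of the mark's centre on the side, scene and wrist cameras; the limit is 7 mm. The fingers were closed on the post (opening 22 mm), with about 9 N of spring pull on the wrist.

**Bystanders:** The blue- and green-capped bottles still stand, and nothing I could see suggests they or the other items moved. The jar and most of the well plate were outside the last crop.

**Disagreements:**
- The scene camera put the red cap about 5 mm across from the green-capped bottle. The wrist readings just after release put it near the centre line. The limit is 13 mm.
- A vertical force of about 10 N on the wrist remained while holding the grip, well below the limit. I did not look into its cause.

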